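Pack cartons flat with the tins and snap the box shut

TASK

The cartons in the grey storage box stand on end, so its lid cannot go on: tip every one over to lie flat inside the box without lifting it out, and put the two square tins from the counter into the free room beside them, down on the box's floor. Then put the blue lid squarely on, fully down, and after that press its four snap tabs down until all lie flat. Leave the tape roll, calculator and pen cup alone.

Things in the scene. Friction and masses are not known exactly. Their poses are not given: they have to be found in the camera images.
- box: Open grey plastic storage box, fixed on the counter. Outside 222 (own x) x 256 (own y) x 60 mm high; walls and floor 4 mm; inside 214 x 248 x 56 mm deep. Origin: centre of its underside, z up. Left or right of the middle, turned up to 9 degrees. The cartons stand in a row along its own -x wall (the one nearest the robot); the rest, towards its own +x, is free for them to fall into.
- carton1_mid (a point): Centre of card carton 1: 145 mm tall (own z), 38 thick (own x), 50 wide (own y), 0.1 to 0.2 kg. Stands on its end in one of four 62 mm lanes side by side along the box's y, 4 to 13 mm from the near wall, its thickness along the box's x, about 12 mm from any neighbour. Absent in some starts.
- carton2_mid (a point): Centre of card carton 2: same as carton 1 (145 x 38 x 50 mm). Absent in some starts.
- carton3_mid (a point): Centre of card carton 3: 132 mm tall (own z), 42 mm thick (own x), 50 mm wide (own y); otherwise as carton 1. Absent in some starts.
- carton4_mid (a point): Centre of card carton 4: same as carton 3 (132 x 42 x 50 mm). Absent in some starts.
- tin1_mid (a point): Centre of square gold-coloured metal tin 1: 48 x 48 mm, 50 mm high (own z), 0.11 kg; starts upright on the counter to the robot's left, outside the box and lid. At least one of the four lanes of the box has no carton; both tins fit there, one behind the other. Resting on the box's floor, upright or on a side, its centre is 28 to 29 mm above the counter.
- tin2_mid (a point): Centre of square metal tin 2: same as tin 1, to the robot's right.
- lid_handle (a point): Centre of the white handle bar of the loose blue lid (0.25 kg), which starts flat on the counter, right way up, beside the box. Lid axes: z up, y along the bar and the lid's longer side. Bar 16 mm thick (x), 112 long (y), 14 high, 23 mm clear above the lid's top, 88 mm free between its end posts. This point is 46 mm above the counter at the start, 94 mm with the lid seated on the box.
- lid: The lid itself; origin at its centre, level with the lower edge of its skirt (46 mm below the handle bar's centre). 236 (x) x 270 (y) mm; plate 4 mm; the skirt reaches 12 mm below the plate and goes outside the box walls with 4 mm play all round. Seated: centred on the box, lid y along box y (either way round), origin 48 mm above the counter.
- tab_near (a joint): Snap tab at the middle of the lid's own -x edge: a white flap 42 mm long, 44 mm wide, 4 mm thick, hinged on the lid's top 34 mm in from the lid's edge, its free end outward and 8 mm past the edge. Value: angle in rad; 0 is flat on the lid (snapped home), about 0.35 to 0.5 is raised (as at the start). Stiff: it stays where it is put and needs about 4 N down on its outer end.
- tab_far (a joint): Same, at the middle of the lid's own +x edge.
- tab_left (a joint): Same, at the middle of the lid's own +y edge.
- tab_right (a joint): Same, at the middle of the lid's own -y edge.
- tab_near_end (a point): Where to press tab_near: on its top face, 32 mm out from its hinge, midway across. With the tab flat this point lies 116 mm from the lid's middle towards -x, 25 mm below the handle bar's centre.
- tab_far_end (a point): Where to press tab_far; flat: 116 mm from the lid's middle towards +x, 25 mm below the handle bar's centre.
- tab_left_end (a point): Where to press tab_left; flat: 133 mm from the lid's middle towards +y, 25 mm below the handle bar's centre.
- tab_right_end (a point): Where to press tab_right; flat: 133 mm from the lid's middle towards -y, 25 mm below the handle bar's centre.
- calculator: Bystander: black desk calculator 120 x 75 x 14 mm; origin under its centre. Leave alone.
- pen_cup: Bystander: white cup of pens, 76 mm across, 140 mm tall with the pens; origin at its foot. Leave alone.
- tape_roll: Bystander: roll of brown packing tape lying flat, 104 mm across, 48 mm high; origin under its centre. Leave alone.
There are look-alikes about, which are no part of the job. What is shaped like the part that bears carton2_mid but yellow is not meant.

How it is judged:
By the outcome, as a careful person would: the job done as asked, in the order asked, and still so for the second after the job is handed in, with the robot touching nothing.
Of carton1, carton2, carton3, carton4 only 2 to 3 are there at a start; the rules pass over those that are not, and their reading is None.
At some moment in a run one of lid may be knocked a few centimetres aside while the robot is not near it.
Once in a run the grip may slacken for a moment while it holds something.
It also fails if it takes over 210 s, if anything falls off the work surface, if the arm or the gripper's body presses on something with over 40 N, if the wrist force passes 120 N, or if a joint passes its speed limit or range.

ROBOT

A 7-joint arm with a two-finger parallel gripper is mounted at the origin on the work surface. World frame = base frame: x ahead of the robot, y to its left, z up, the work surface at z = 0. Lengths are in m, angles in rad, forces in N, time in s.
With the tool pointing down it reaches from about 0.425 to 0.875 m from the base axis. Payload 8.4 kg.
Tool frame: the origin (TCP) lies at the very end of the fingers, on their centre line; the grasp point (between the pads) lies 19 mm behind it; z points along the fingers, y is the line along which they close (so a half turn about z gives the same grasp; the last joint's range is limited). The gripper opens to 85 mm and grips with 20 to 120 N. Pads are 22 mm wide; open, the fingers measure 114 mm over their backs; the gripper's body (76 mm by 85 mm) begins 54 mm behind the grasp point. The pads swing forward as they close: fully open they stand 13 mm farther back than shut.
Start: joints at [1.186, 0.333, 0.04, 1.465, -0.013, 1.343, -0.059], TCP at [0.183, -0.624, 0.231] pointing down, gripper open.
Joint ranges: [-2.58, 2.58], [-0.38, 2.09], [-1.3, 1.39], [0.25, 2.4], [-1.5, 4.64], [0.08, 2.09], [-2.65, 2.65]. Speed limits (rad/s): [2.22, 2.22, 2.79, 2.79, 3.14, 3.14, 3.14].

INTERFACE

Orientations are given as a rotation vector (axis times angle).
In Python, from bench import state, camera, close_job, regions_of gives the robot as it stands.
- The arm moves only by the tool send_rows, never from a script. Its argument "plan" is one flat list of numbers, 7 for each row, row after row: the shift along the world's x, y, z in m, then the turn, a rotation vector about the world's x, y, z in rad, then the closure, from 0 (fully open) to 1 (shut). A call has 1 to 20 rows; each row is the pose to reach, as a shift and turn from the pose commanded when the call began; what a row does not reach only later rows make up. A row lasts 1/12 s, in which the tool goes at most 41.7 mm and 7.16 degrees, less where a joint would pass 70% of its speed; a pose out of reach is approached as far as the arm can. A call with a gripper value outside its range is refused whole. The fingers move at their own pace and stop on an object; "squeeze" is the grip in N (left out, the last holds). Time passes only in rows, so rows that repeat a pose let the fingers close. It gives the time, the measured TCP pose, the force, the opening and the grip force at its end, in the units of the state.
- state(): the state, without advancing time (a new reading comes with each control period).
- camera(name): name is "scene" or "top"; returns a dict with "img" (400x640x3 uint8, blue, green, red), "depth" (400x640 float32, m along the optical axis (not along the pixel's ray), 0 where there is no reading), "mtx" (3x3 intrinsics, pixels), "dist_coeffs" ([k1, k2, p1, p2, k3] as OpenCV has them; the pictures are not rectified), "extrinsics" (4x4, takes a point from camera to world coordinates). Camera axes: x right, y up, looking along -z (the intrinsics and any distortion apply to the point x, -y, -z); pixel columns grow to the right and rows downward; lengths in m; the calibration is good to about 2 mm. A picture is of the moment at which its call begins.
- close_job(): hands the job in; it is judged then, once.
Trained networks look in the newest picture that a camera, given by its name, has taken for a name from the list of things; names that differ only in an ending like _2 or _b are one class to them, and where a whole thing is asked for, a point or a joint stands for the part that bears it (a point fixed in the world has none). Each returns a list of dicts, best first, with "confidence" (0 to 1); they miss things now and then, are a little off and sometimes report something else, mostly with a low value. They report only what shows in the picture. A call takes as long as a camera call. They do not tell look-alikes from the thing itself.
- regions_of(target, camera): "mask" (400x640 bool, what is visible of it) and "bbox" ([centre column, centre row, width, height] in pixels, round what is visible of it).
The state is a dict: "time_s": time; "joints": joint angles; "joint_vel": joint speeds; "joint_torque": joint torques, N m; "tool_pos": TCP position; "eef_rot": TCP orientation; "contact_force": force on the tool from outside, world axes, zero at the start; "ft_torque": the same for the moment, N m; "width": finger opening in m; "grip_force": force on a finger pad.
Only numpy, scipy, OpenCV 4.12 (cv2) and the standard library are available. Lean on these libraries where they do the work, as an engineer would, in place of code of your own. Each camera call takes 0.05 s, during which the arm holds its last target. There are 200 camera calls.

## Working session

There is one attempt and no reset: what is moved stays moved. The work goes in short steps, Python scripts to look and compute and a tool call to move; the robot and the scene stay as the last step left them, time stands still between calls to the robot, and variables do not carry over. Pictures are saved under pics/ and viewed, at most 14 in all, crops included, and the job is handed in when it is done.

Besides the shell and the picture viewer there is one more tool, called in YAML: its name, and indented under it one key for each argument. send_rows: Moves the arm, as the interface text tells. Its arguments: {"type":"object","properties":{"plan":{"type":"array","items":{"type":"number"}},"squeeze":{"type":"number"}},"required":["plan"]}

```bash
mkdir -p pics
cat > h.py <<'E'
import numpy as np, cv2
from bench import state, camera, close_job, regions_of
def world(c, mask=None):
    d=c["depth"]; h,w=d.shape
    u,v=np.meshgrid(np.arange(w),np.arange(h))
    m=(d>0) if mask is None else (mask&(d>0))
    p=np.stack([u[m],v[m]],1).astype(np.float64)
    n=cv2.undistortPoints(p[:,None],c["mtx"],np.array(c["dist_coeffs"]))[:,0]
    z=d[m].astype(float)
    P=np.stack([n[:,0]*z,-n[:,1]*z,-z,np.ones_like(z)],1)
    return (P@np.array(c["extrinsics"]).T)[:,:3], c["img"][m], p
E
python3 - <<'E'
from h import *
s=state(); print(s)
for n in ("scene","top"):
    c=camera(n); cv2.imwrite(f"pics/{n}0.png",c["img"]); print(n,np.round(c["extrinsics"],3).tolist())
    for t in ("box","carton1_mid","carton3_mid","tin1_mid","lid","lid_handle","tape_roll","calculator","pen_cup"):
        for r in regions_of(t,n):
            P,_,_=world(c,r["mask"])
            print(t,round(r["confidence"],2),np.round(r["bbox"]),np.round(np.percentile(P,[2,50,98],axis=0),3).tolist() if len(P) else None)
E
```

```text
{'time_s': 0.0, 'joints': array([ 1.18583234,  0.33393199,  0.03989301,  1.46622359, -0.013383  ,
        1.34331823, -0.05846155]), 'joint_vel': array([-0.00097706, -0.00059707,  0.00137867, -0.00125473, -0.00023646,
       -0.00144272,  0.0018854 ]), 'joint_torque': array([-1.00091449e-03, -6.58556056e+01,  1.36492208e+00, -4.05544710e+01,
        1.67961640e-02,  1.25516311e-02, -7.66787389e-05]), 'tool_pos': array([ 0.18306129, -0.62323085,  0.23043125]), 'eef_rot': array([-3.10801882e+00, -4.47138770e-01,  5.66923718e-04]), 'contact_force': array([-0.33800624, -1.25631884,  0.03477801]), 'ft_torque': array([ 0.00174305, -0.01269275, -0.02407582]), 'grip_force': 0.0, 'width': 0.08581550672458194}
scene [[-0.811, -0.381, 0.443, 1.248], [0.585, -0.522, 0.621, 0.971], [-0.005, 0.763, 0.647, 1.081], [0.0, 0.0, 0.0, 1.0]]
box 0.7 [275. 180.  96.  65.] [[0.46, -0.328, 0.003], [0.581, -0.179, 0.017], [0.69, -0.061, 0.051]]
box 0.63 [349. 242. 110.  85.] [[0.465, 0.062, 0.0], [0.587, 0.199, 0.008], [0.684, 0.325, 0.062]]
box 0.18 [256. 237.  42.  34.] [[0.727, -0.022, 0.002], [0.786, 0.0
[... 1804 characters left out ...]
.01], [0.564, -0.196, 0.016], [0.681, -0.063, 0.051]]
tape_roll 0.91 [466. 174.  35.  37.] [[0.587, -0.486, -0.002], [0.638, -0.433, 0.044], [0.685, -0.388, 0.051]]
tape_roll 0.69 [164. 228.  25.  23.] [[0.47, 0.407, 0.005], [0.495, 0.429, 0.049], [0.523, 0.461, 0.055]]
tape_roll 0.6 [470. 224.  22.  17.] [[0.473, -0.462, 0.01], [0.495, -0.433, 0.049], [0.518, -0.417, 0.054]]
tape_roll 0.53 [428. 200.  18.  11.] [[0.545, -0.343, 0.018], [0.565, -0.318, 0.029], [0.585, -0.298, 0.04]]
calculator 0.88 [312. 131.  25.  45.] [[0.718, -0.022, 0.005], [0.775, 0.015, 0.014], [0.836, 0.05, 0.019]]
pen_cup 0.64 [157. 178.  36.  26.] [[0.606, 0.414, 0.001], [0.641, 0.455, 0.059], [0.675, 0.485, 0.139]]
```

View pics/scene0.png

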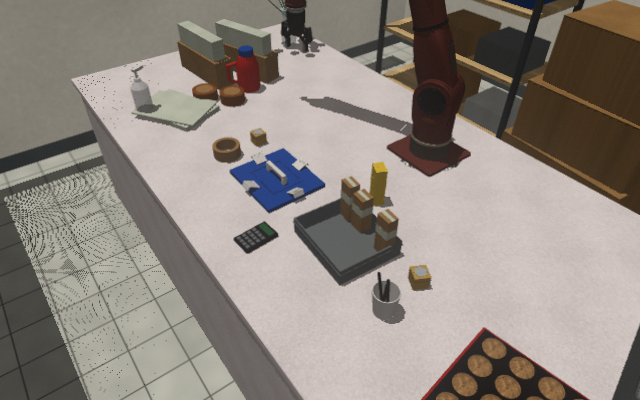

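View pics/top0.png

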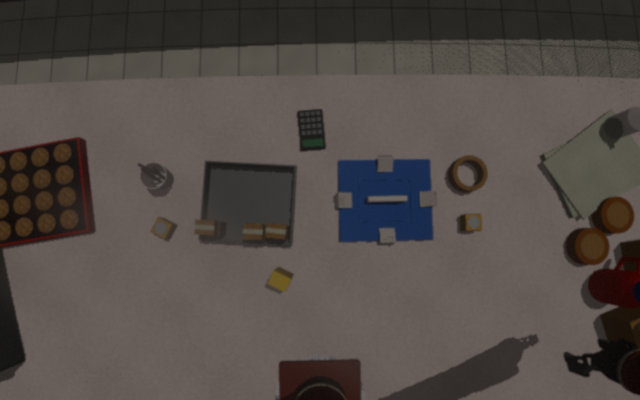

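The scene view shows three brown cartons in the box and a yellow look-alike outside it at (378,183). The top view shows the cartons at (205,227), (252,232) and (276,232). The lid is at (386,200), and the tins are at (162,228) and (471,222). The free lane is the second from the left.

```bash
cat >> h.py <<'E'
def rect(P):
    (c,s,a)=cv2.minAreaRect((P[:,:2]*1000).astype(np.float32)); return np.round(c,1),np.round(s,1),round(a,2)
def sel(P,lo,hi):
    return P[((P>=lo)&(P<=hi)).all(1)]
E
python3 - <<'E'
from h import *
for n in ("top","scene"):
    c=camera(n); P,I,p=world(c)
    b=sel(P,(.42,.03,.054),(.72,.35,.066)); print(n,"boxrim",len(b),rect(b), np.median(b[:,2]))
    q=sel(P,(.42,.03,.12),(.72,.35,.165))
    # cluster in y
    img=np.zeros((700,700),np.uint8); ij=(q[:,:2]*1000).astype(int); img[ij[:,0],ij[:,1]]=1
    k,l=cv2.connectedComponents(cv2.dilate(img,np.ones((5,5))))
    for i in range(1,k):
        g=q[l[ij[:,0],ij[:,1]]==i]
        if len(g)>15:
            zt=np.percentile(g[:,2],90); t=g[g[:,2]>zt-.008]; print(" carton",len(t),np.round(zt,4),rect(t),np.round(t.mean(0),4))
    for nm,lo,hi in (("tin1",(.44,.38,.044),(.55,.49,.06)),("tin2",(.44,-.5,.044),(.55,-.39,.06)),("yellow",(.3,.03,.02),(.41,.2,.18)),("handle",(.5,-.28,.045),(.64,-.12,.065)),("lidtop",(.42,-.36,.011),(.72,-.03,.0185))):
        t=sel(P,lo,hi)
        if len(t)>5: print(" ",nm,len(t),rect(t),np.round(t.mean(0),4),np.round(np.percentile(t[:,2],[5,50,95]),4))
    L=(I[:,0]>80)&(I[:,2]<60)&(P[:,1]<0)&(P[:,1]>-.4)&(P[:,0]>.4)&(P[:,0]<.72); print("  bluelid",rect(P[L]))
E
```

```text
top boxrim 563 (array([562.2, 194. ]), array([256.6, 223.1]), 85.91) 0.05939490999213026
 carton 323 0.1384 (array([479.4, 166.3]), array([50.5, 41.6]), 85.9) [0.4793 0.1661 0.1358]
 carton 287 0.1513 (array([480.2, 107. ]), array([48.5, 38.1]), 82.34) [0.48   0.1067 0.1488]
 carton 286 0.1512 (array([493.1, 288.8]), array([50.8, 35.7]), 86.3) [0.493  0.2884 0.1489]
  tin1 289 (array([496.5, 436.7]), array([46.9, 48.6]), 62.96) [0.4962 0.4357 0.0501] [0.0464 0.0499 0.0538]
  tin2 271 (array([ 495.6, -440.4]), array([48. , 45.7]), 89.21) [ 0.4953 -0.4398  0.0497] [0.0454 0.0498 0.0531]
  yellow 391 (array([354.8,  98.9]), array([49.8, 39.5]), 62.97) [0.3582 0.0967 0.1334] [0.0604 0.1446 0.1478]
  handle 239 (array([ 566.2, -197.8]), array([113.7,  14.9]), 89.02) [ 0.5662 -0.1972  0.0521] [0.0486 0.0519 0.0558]
  lidtop 5685 (array([ 568. , -198.3]), array([257.5, 272.9]), 0.01) [ 0.565  -0.1966  0.0153] [0.0121 0.0154 0.018 ]
  bluelid (array([ 569.1, -198.2]), array([232. , 265.4]), 0.3)
scene boxrim 616 (array([567.2, 192. ]), array([261.2, 225.5]), 86.4) 0.05916696295642254
 carton
[... 206 characters left out ...]
[496.6, 288.2]), array([55. , 42.7]), 88.16) [0.4991 0.2902 0.1489]
  tin1 256 (array([498. , 438.4]), array([51.8, 51.8]), 65.04) [0.5002 0.4396 0.0504] [0.0459 0.0508 0.0542]
  tin2 96 (array([ 501.3, -440.8]), array([58.1, 49.5]), 79.98) [ 0.5023 -0.4371  0.05  ] [0.0459 0.0499 0.0545]
  yellow 560 (array([359.3, 100.1]), array([61.1, 40.4]), 63.79) [0.3683 0.1102 0.0968] [0.0303 0.101  0.1473]
  handle 118 (array([ 573.4, -196.5]), array([112.6,  18.2]), 89.45) [ 0.5742 -0.1928  0.0517] [0.0461 0.052  0.0557]
  lidtop 2009 (array([ 571.8, -198.7]), array([240.3, 278.2]), 0.41) [ 0.5781 -0.1883  0.0157] [0.0123 0.016  0.0181]
  bluelid (array([ 567.5, -194.5]), array([250.8, 275.5]), 0.5)
```

Run:
```python
import cv2
a=cv2.imread("pics/top0.png")[140:300,140:300]; b=cv2.imread("pics/top0.png")[140:260,320:490]
a=cv2.resize(a,(600,600),interpolation=cv2.INTER_CUBIC); cv2.imwrite("pics/c1.png",cv2.convertScaleAbs(a,alpha=1.5))
```

```text
(no output)
```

View pics/c1.png

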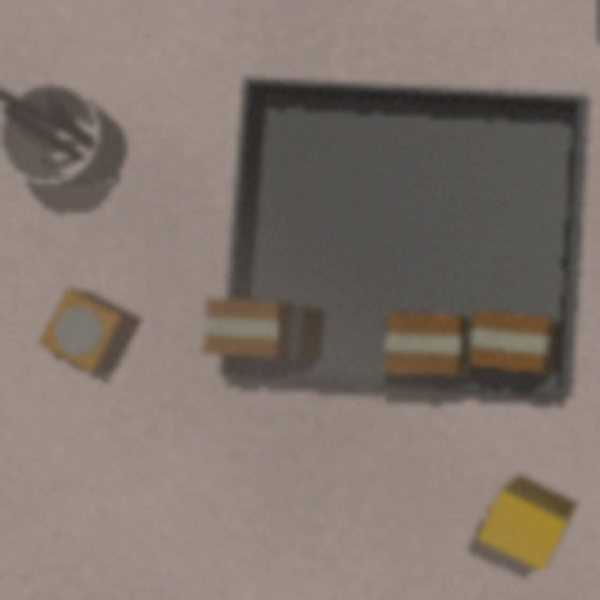

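send_rows:
  plan: [0.267, 0.223, 0.03, 0, 0, 1.2, 1, 0.267, 0.223, 0.03, 0, 0, 1.2, 1, 0.267, 0.223, 0.03, 0, 0, 1.2, 1, 0.267, 0.223, 0.03, 0, 0, 1.2, 1, 0.267, 0.223, 0.03, 0, 0, 1.2, 1, 0.267, 0.223, 0.03, 0, 0, 1.2, 1, 0.267, 0.223, 0.03, 0, 0, 1.2, 1, 0.267, 0.223, 0.03, 0, 0, 1.2, 1, 0.267, 0.223, 0.03, 0, 0, 1.2, 1, 0.267, 0.223, 0.03, 0, 0, 1.2, 1, 0.317, 0.523, 0.03, 0, 0, 2.2, 1, 0.317, 0.523, 0.03, 0, 0, 2.2, 1, 0.317, 0.523, 0.03, 0, 0, 2.2, 1, 0.317, 0.523, 0.03, 0, 0, 2.2, 1, 0.317, 0.523, 0.03, 0, 0, 2.2, 1, 0.317, 0.523, 0.03, 0, 0, 2.2, 1, 0.317, 0.523, 0.03, 0, 0, 2.2, 1, 0.317, 0.523, 0.03, 0, 0, 2.2, 1, 0.317, 0.523, 0.03, 0, 0, 2.2, 1, 0.317, 0.523, 0.03, 0, 0, 2.2, 1]

```text
time_s: 2.77
tool_pos: [0.5003, -0.1, 0.2615]
eef_rot: [1.011, 2.974, -0.001]
contact_force: [0.4, -1.2, 0.3]
width: -0.0002
grip_force: 0.0
```

send_rows:
  plan: [-0.06, 0.392, 0, 0, 0, 0.585, 1, -0.06, 0.392, 0, 0, 0, 0.585, 1, -0.06, 0.392, 0, 0, 0, 0.585, 1, -0.06, 0.392, 0, 0, 0, 0.585, 1, -0.06, 0.392, 0, 0, 0, 0.585, 1, -0.06, 0.392, 0, 0, 0, 0.585, 1, -0.06, 0.392, 0, 0, 0, 0.585, 1, -0.06, 0.392, 0, 0, 0, 0.585, 1, -0.06, 0.392, 0, 0, 0, 0.585, 1, -0.06, 0.392, 0, 0, 0, 0.585, 1, -0.06, 0.392, 0, 0, 0, 0.585, 1, -0.06, 0.392, 0, 0, 0, 0.585, 1, -0.06, 0.392, -0.14, 0, 0, 0.585, 1, -0.06, 0.392, -0.14, 0, 0, 0.585, 1, -0.06, 0.392, -0.14, 0, 0, 0.585, 1, -0.06, 0.392, -0.14, 0, 0, 0.585, 1, -0.06, 0.392, -0.14, 0, 0, 0.585, 1]

```text
time_s: 4.18
tool_pos: [0.4395, 0.287, 0.1171]
eef_rot: [-0.119, -3.134, 0.007]
contact_force: [-0.4, -0.8, -0.1]
width: 0.0002
grip_force: 0.0
```

send_rows:
  plan: [0.01, -0.0007, 0, 0, 0, 0, 1, 0.02, -0.0014, 0, 0, 0, 0, 1, 0.028, -0.002, 0, 0, 0, 0, 1, 0.034, -0.0024, 0, 0, 0, 0, 1, 0.04, -0.003, 0, 0, 0, 0, 1, 0.046, -0.0033, 0, 0, 0, 0, 1, 0.052, -0.0037, 0, 0, 0, 0, 1, 0.058, -0.004, 0, 0, 0, 0, 1, 0.064, -0.0046, 0, 0, 0, 0, 1, 0.07, -0.005, 0, 0, 0, 0, 1, 0.076, -0.0054, 0, 0, 0, 0, 1, 0.082, -0.0058, 0, 0, 0, 0, 1, 0.088, -0.0063, 0, 0, 0, 0, 1, 0.088, -0.0063, 0, 0, 0, 0, 1, 0.088, -0.0063, 0, 0, 0, 0, 1, 0.088, -0.0063, 0, 0, 0, 0, 1, 0.088, -0.0063, 0, 0, 0, 0, 1, 0.088, -0.0063, 0, 0, 0, 0, 1]

```text
time_s: 5.68
tool_pos: [0.5279, 0.2852, 0.1214]
eef_rot: [0.111, 3.14, -0.0]
contact_force: [-0.1, -0.0, -0.3]
width: -0.0004
grip_force: 0.0
```

```bash
cat >> h.py <<'E'
BC=np.array([.563,.1935]); a=np.radians(-4.1); BX=np.array([np.cos(a),np.sin(a)]); BY=np.array([-np.sin(a),np.cos(a)])
def tobox(P): d=P[:,:2]-BC; return np.c_[d@BX,d@BY,P[:,2]]
def inbox(n="top"):
    c=camera(n); P,I,p=world(c); q=tobox(P); m=(abs(q[:,0])<.104)&(abs(q[:,1])<.121)&(q[:,2]>.025)&(q[:,2]<.2)
    q=q[m]; img=np.zeros((300,300),np.uint8); ij=(q[:,:2]*1000+150).astype(int); img[ij[:,0],ij[:,1]]=1
    k,l=cv2.connectedComponents(cv2.dilate(img,np.ones((3,3))))
    for i in range(1,k):
        g=q[l[ij[:,0],ij[:,1]]==i]
        if len(g)>30: print(n,len(g),rect(g),"z",np.round(np.percentile(g[:,2],[5,50,95]),3))
    return c
E
python3 - <<'E'
from h import *
print(state()["tool_pos"],state()["contact_force"]); inbox()
E
```

```text
[0.52793922 0.2852151  0.12137992] [-0.10141087 -0.03282837 -0.30743077]
top 378 (array([-81.3, -33.6]), array([51.1, 41.7]), 89.83) z [0.086 0.135 0.139]
top 330 (array([-76.6, -92.2]), array([48.8, 38. ]), 87.29) z [0.078 0.148 0.152]
top 47 (array([-50.5,  77.6]), array([18.3, 51.3]), 12.73) z [0.029 0.042 0.195]
top 742 (array([28.9, 90.1]), array([123.1,  52.3]), 0.33) z [0.035 0.042 0.046]
```

send_rows:
  plan: [0, 0, 0.1, 0, 0, 0, 1, 0, 0, 0.1, 0, 0, 0, 1, 0, 0, 0.1, 0, 0, 0, 1, -0.098, -0.175, 0.1, 0, 0, 0, 1, -0.098, -0.175, 0.1, 0, 0, 0, 1, -0.098, -0.175, 0.1, 0, 0, 0, 1, -0.098, -0.175, 0.1, 0, 0, 0, 1, -0.098, -0.175, 0.1, 0, 0, 0, 1, -0.098, -0.175, 0.1, 0, 0, 0, 1, -0.098, -0.175, 0.1, 0, 0, 0, 1, -0.098, -0.175, 0.1, 0, 0, 0, 1, -0.098, -0.175, 0, 0, 0, 0, 1, -0.098, -0.175, 0, 0, 0, 0, 1, -0.098, -0.175, 0, 0, 0, 0, 1, -0.098, -0.175, 0, 0, 0, 0, 1, -0.098, -0.175, 0, 0, 0, 0, 1]

```text
time_s: 7.07
tool_pos: [0.43, 0.1117, 0.1212]
eef_rot: [-0.107, -3.138, -0.003]
contact_force: [0.8, -0.6, -0.3]
width: 0.0002
grip_force: 0.0
```

send_rows:
  plan: [0.01, -0.0007, 0, 0, 0, 0, 1, 0.02, -0.0014, 0, 0, 0, 0, 1, 0.028, -0.002, 0, 0, 0, 0, 1, 0.034, -0.0024, 0, 0, 0, 0, 1, 0.04, -0.003, 0, 0, 0, 0, 1, 0.046, -0.0033, 0, 0, 0, 0, 1, 0.052, -0.0037, 0, 0, 0, 0, 1, 0.058, -0.004, 0, 0, 0, 0, 1, 0.064, -0.0046, 0, 0, 0, 0, 1, 0.07, -0.005, 0, 0, 0, 0, 1, 0.076, -0.0054, 0, 0, 0, 0, 1, 0.082, -0.0058, 0, 0, 0, 0, 1, 0.088, -0.0063, 0, 0, 0, 0, 1, 0.088, -0.0063, 0, 0, 0, 0, 1, 0.088, -0.0063, 0, 0, 0, 0, 1, 0.088, -0.0063, 0, 0, 0, 0, 1]

```text
time_s: 8.4
tool_pos: [0.518, 0.1039, 0.1212]
eef_rot: [-0.111, -3.139, 0.0]
contact_force: [0.2, 0.9, 0.1]
width: 0.0003
grip_force: 0.0
```

Run:
```python
from h import *
print(state()["tool_pos"],state()["contact_force"]); inbox()
```

```text
[0.51795409 0.10391454 0.12120439] [0.2270295  0.94809374 0.14091557]
top 902 (array([17.9, 90.3]), array([146.3,  52.6]), 0.22) z [0.037 0.042 0.045]
top 311 (array([  55.5, -110.6]), array([98.4, 44.5]), 29.93) z [0.038 0.042 0.045]
```

send_rows:
  plan: [0, 0, 0.1, 0, 0, 0, 1, 0, 0, 0.1, 0, 0, 0, 1, 0, 0, 0.1, 0, 0, 0, 1, -0.092, 0.066, 0.1, 0, 0, 0, 1, -0.092, 0.066, 0.1, 0, 0, 0, 1, -0.092, 0.066, 0.1, 0, 0, 0, 1, -0.092, 0.066, 0.1, 0, 0, 0, 1, -0.092, 0.066, 0.1, 0, 0, 0, 1, -0.092, 0.066, -0.004, 0, 0, 0, 1, -0.092, 0.066, -0.004, 0, 0, 0, 1, -0.092, 0.066, -0.004, 0, 0, 0, 1, -0.092, 0.066, -0.004, 0, 0, 0, 1, -0.092, 0.066, -0.004, 0, 0, 0, 1]

```text
time_s: 9.53
tool_pos: [0.4261, 0.1694, 0.117]
eef_rot: [-0.112, -3.137, -0.001]
contact_force: [0.0, 0.9, -0.2]
width: -0.0002
grip_force: 0.0
```

Run:
```python
from h import *
print(state()["tool_pos"],state()["contact_force"]); inbox("top"); inbox("scene")
```

```text
[0.42606819 0.16938122 0.11700497] [ 0.0198897   0.86545196 -0.23069464]
top 381 (array([-81.5, -33.1]), array([41.7, 51.7]), 0.17) z [0.055 0.135 0.139]
top 987 (array([17.5, 90.2]), array([ 53. , 145.9]), 89.94) z [0.036 0.042 0.045]
top 930 (array([ 18.1, -93. ]), array([ 51.2, 144.9]), 89.6) z [0.038 0.042 0.045]
scene 667 (array([-74.1, -12.2]), array([40.4, 90.6]), 43.03) z [0.03  0.087 0.137]
scene 105 (array([-101.9,   69.9]), array([ 4.2, 85.6]), 0.36) z [0.028 0.047 0.061]
scene 46 (array([ -24. , -108.4]), array([18.6, 44.5]), 66.07) z [0.039 0.043 0.047]
scene 50 (array([-35.5,  82.3]), array([26.3, 32.6]), 2.69) z [0.038 0.042 0.045]
scene 38 (array([-35.6, -72.1]), array([11.1, 20.1]), 89.25) z [0.028 0.039 0.045]
scene 419 (array([30.3, 87.3]), array([ 47.7, 132.8]), 88.44) z [0.039 0.043 0.046]
scene 68 (array([-17.1,  81.6]), array([25.5, 36.3]), 79.16) z [0.039 0.042 0.046]
scene 336 (array([ 39.7, -80.1]), array([ 51.2, 125.5]), 75.82) z [0.027 0.042 0.046]
```

send_rows:
  plan: [0.01, -0.0007, 0, 0, 0, 0, 1, 0.02, -0.0014, 0, 0, 0, 0, 1, 0.028, -0.002, 0, 0, 0, 0, 1, 0.034, -0.0024, 0, 0, 0, 0, 1, 0.04, -0.003, 0, 0, 0, 0, 1, 0.046, -0.0033, 0, 0, 0, 0, 1, 0.052, -0.0037, 0, 0, 0, 0, 1, 0.058, -0.004, 0, 0, 0, 0, 1, 0.064, -0.0046, 0, 0, 0, 0, 1, 0.07, -0.005, 0, 0, 0, 0, 1, 0.076, -0.0054, 0, 0, 0, 0, 1, 0.082, -0.0058, 0, 0, 0, 0, 1, 0.088, -0.0063, 0, 0, 0, 0, 1, 0.088, -0.0063, 0, 0, 0, 0, 1, 0.088, -0.0063, 0, 0, 0, 0, 1, 0.088, -0.0063, 0.08, 0, 0, 0, 1, 0.088, -0.0063, 0.08, 0, 0, 0, 1, 0.088, -0.0063, 0.08, 0, 0, 0, 1]

```text
time_s: 11.13
tool_pos: [0.5166, 0.1656, 0.204]
eef_rot: [0.109, 3.131, 0.003]
contact_force: [1.9, 1.3, 0.9]
width: 0.0005
grip_force: 0.0
```

send_rows:
  plan: [-0.018, 0.274, 0, 0, 0, -1.97, 0, -0.018, 0.274, 0, 0, 0, -1.97, 0, -0.018, 0.274, 0, 0, 0, -1.97, 0, -0.018, 0.274, 0, 0, 0, -1.97, 0, -0.018, 0.274, 0, 0, 0, -1.97, 0, -0.018, 0.274, 0, 0, 0, -1.97, 0, -0.018, 0.274, 0, 0, 0, -1.97, 0, -0.018, 0.274, 0, 0, 0, -1.97, 0, -0.018, 0.274, 0, 0, 0, -1.97, 0, -0.018, 0.274, 0, 0, 0, -1.97, 0, -0.018, 0.274, 0, 0, 0, -1.97, 0, -0.018, 0.274, 0, 0, 0, -1.97, 0, -0.018, 0.274, 0, 0, 0, -1.97, 0, -0.018, 0.274, 0, 0, 0, -1.97, 0, -0.018, 0.274, 0, 0, 0, -1.97, 0, -0.018, 0.274, 0, 0, 0, -1.97, 0, -0.018, 0.274, 0, 0, 0, -1.97, 0, -0.018, 0.274, 0, 0, 0, -1.97, 0]

```text
time_s: 12.63
tool_pos: [0.4958, 0.4376, 0.1974]
eef_rot: [2.679, 1.641, 0.0]
contact_force: [-0.6, -0.1, -0.4]
width: 0.0854
grip_force: 0.0
```

Run:
```python
from h import *
s=state(); print(s["tool_pos"],s["eef_rot"],s["joints"][-1]); inbox("top")
c=camera("scene"); P,_,_=world(c); t=sel(P,(.44,.38,.044),(.55,.49,.06)); print(rect(t))
```

```text
[0.4958036  0.43761584 0.19741663] [2.67875258e+00 1.64112607e+00 7.52644189e-05] -1.432153724551888
top 837 (array([  7.1, -31.7]), array([132.4,  49.5]), 1.77) z [0.041 0.046 0.05 ]
top 983 (array([17.8, 89.8]), array([ 52.6, 146.5]), 89.66) z [0.036 0.042 0.045]
top 934 (array([ 17.9, -92.9]), array([ 50.9, 144.9]), 89.71) z [0.038 0.042 0.045]
(array([499. , 437.3]), array([52.3, 52.5]), 61.82)
```

send_rows:
  plan: [0, 0, -0.14, 0, 0, 0, 0, 0, 0, -0.14, 0, 0, 0, 0, 0, 0, -0.14, 0, 0, 0, 0, 0, 0, -0.14, 0, 0, 0, 0, 0, 0, -0.16, 0, 0, 0, 0, 0, 0, -0.179, 0, 0, 0, 0, 0, 0, -0.179, 0, 0, 0, 0, 0, 0, -0.179, 0, 0, 0, 1, 0, 0, -0.179, 0, 0, 0, 1, 0, 0, -0.179, 0, 0, 0, 1, 0, 0, -0.179, 0, 0, 0, 1, 0, 0, -0.179, 0, 0, 0, 1, 0, 0, -0.179, 0, 0, 0, 1, 0, 0, -0.179, 0, 0, 0, 1, 0, 0, -0.179, 0, 0, 0, 1, 0, 0, -0.179, 0, 0, 0, 1, 0, 0, -0.05, 0, 0, 0, 1, 0, 0, -0.05, 0, 0, 0, 1, 0, 0, -0.05, 0, 0, 0, 1, 0, 0, -0.05, 0, 0, 0, 1]
  squeeze: 50

```text
time_s: 14.4
tool_pos: [0.4986, 0.4407, 0.1569]
eef_rot: [-2.676, -1.642, -0.019]
contact_force: [0.2, 1.3, 0.2]
width: 0.0474
grip_force: 52.3
```

send_rows:
  plan: [0.111, -0.218, 0, 0, 0, 0.4, 1, 0.111, -0.218, 0, 0, 0, 0.4, 1, 0.111, -0.218, 0, 0, 0, 0.4, 1, 0.111, -0.218, 0, 0, 0, 0.4, 1, 0.111, -0.218, 0, 0, 0, 0.4, 1, 0.111, -0.218, 0, 0, 0, 0.4, 1, 0.111, -0.218, 0, 0, 0, 0.4, 1, 0.111, -0.218, 0, 0, 0, 0.4, 1, 0.111, -0.218, 0, 0, 0, 0.4, 1, 0.111, -0.218, -0.05, 0, 0, 0.4, 1, 0.111, -0.218, -0.05, 0, 0, 0.4, 1, 0.111, -0.218, -0.05, 0, 0, 0.4, 1, 0.111, -0.218, -0.05, 0, 0, 0.4, 1]

```text
time_s: 15.48
tool_pos: [0.6065, 0.2206, 0.0977]
eef_rot: [-2.295, -2.144, 0.001]
contact_force: [0.2, -0.5, -0.3]
width: 0.0474
grip_force: 52.1
```

Run:
```python
from h import *
s=state(); print(s["tool_pos"],s["eef_rot"],s["width"],s["grip_force"], tobox(s["tool_pos"][None])); c=camera("scene")
cv2.imwrite("pics/s1.png",cv2.resize(c["img"][140:320,250:490],None,fx=3,fy=3,interpolation=cv2.INTER_CUBIC))
```

```text
[0.60648578 0.22064927 0.09767058] [-2.29517691e+00 -2.14385857e+00  1.25298300e-03] 0.047387254767622 52.103403210639954 [[0.04143339 0.03018891 0.09767058]]
```

View pics/s1.png

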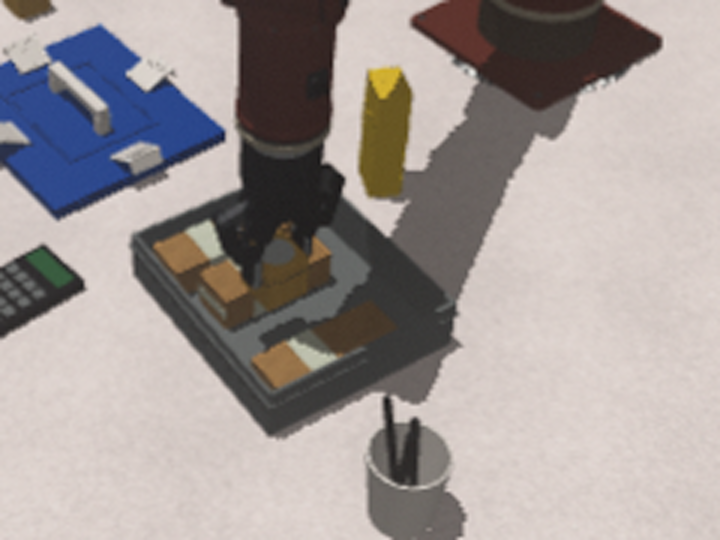

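The tin is held at crop (283,265), above the free lane. The cartons lie flat on both sides of it.

send_rows:
  plan: [0, 0, -0.03, 0, 0, 0, 1, 0, 0, -0.045, 0, 0, 0, 1, 0, 0, -0.055, 0, 0, 0, 1, 0, 0, -0.065, 0, 0, 0, 1, 0, 0, -0.072, 0, 0, 0, 1, 0, 0, -0.074, 0, 0, 0, 1, 0, 0, -0.074, 0, 0, 0, 1]

```text
time_s: 16.12
tool_pos: [0.6075, 0.2197, 0.0244]
eef_rot: [2.298, 2.142, 0.0]
contact_force: [-3.7, -1.9, 6.3]
width: 0.0474
grip_force: 53.3
```

send_rows:
  plan: [0, 0, 0, 0, 0, 0, 0.25, 0, 0, 0, 0, 0, 0, 0.25, 0, 0, 0, 0, 0, 0, 0.25, 0, 0, 0, 0, 0, 0, 0.25, 0, 0, 0, 0, 0, 0, 0.25, 0, 0, 0.03, 0, 0, 0, 0.25, 0, 0, 0.06, 0, 0, 0, 0.25, 0, 0, 0.15, 0, 0, 0, 0.25, 0, 0, 0.15, 0, 0, 0, 0.25, 0, 0, 0.15, 0, 0, 0, 0.25, 0, 0, 0.15, 0, 0, 0, 0.25]

```text
time_s: 17.03
tool_pos: [0.6091, 0.2206, 0.1777]
eef_rot: [2.296, 2.14, 0.01]
contact_force: [-0.3, 0.1, 0.0]
width: 0.0642
grip_force: 0.0
```

send_rows:
  plan: [-0.112, -0.66, 0, 0, 0, 0.058, 0, -0.112, -0.66, 0, 0, 0, 0.058, 0, -0.112, -0.66, 0, 0, 0, 0.058, 0, -0.112, -0.66, 0, 0, 0, 0.058, 0, -0.112, -0.66, 0, 0, 0, 0.058, 0, -0.112, -0.66, 0, 0, 0, 0.058, 0, -0.112, -0.66, 0, 0, 0, 0.058, 0, -0.112, -0.66, 0, 0, 0, 0.058, 0, -0.112, -0.66, 0, 0, 0, 0.058, 0, -0.112, -0.66, 0, 0, 0, 0.058, 0, -0.112, -0.66, 0, 0, 0, 0.058, 0, -0.112, -0.66, 0, 0, 0, 0.058, 0, -0.112, -0.66, 0, 0, 0, 0.058, 0, -0.112, -0.66, 0, 0, 0, 0.058, 0, -0.112, -0.66, 0, 0, 0, 0.058, 0, -0.112, -0.66, 0, 0, 0, 0.058, 0, -0.112, -0.66, 0, 0, 0, 0.058, 0, -0.112, -0.66, 0, 0, 0, 0.058, 0, -0.112, -0.66, 0, 0, 0, 0.058, 0, -0.112, -0.66, 0, 0, 0, 0.058, 0]

```text
time_s: 18.7
tool_pos: [0.4958, -0.4388, 0.1726]
eef_rot: [-2.232, -2.209, -0.001]
contact_force: [0.1, 0.9, 0.6]
width: 0.0856
grip_force: 0.0
```

Run:
```python
from h import *
s=state(); print(s["tool_pos"],s["eef_rot"]); c=inbox("top")
P,_,_=world(c); b=sel(P,(.42,.03,.054),(.72,.35,.066)); print(rect(b))
h=sel(P,(.45,-.32,.045),(.68,-.08,.058)); print("handle",rect(h))
c=camera("scene"); P,_,_=world(c); t=sel(P,(.44,-.5,.044),(.55,-.39,.054)); print(len(t),len(t) and rect(t)); b=sel(P,(.42,.03,.054),(.72,.35,.066)); print(rect(b))
```

```text
[ 0.49578931 -0.43884085  0.17258196] [-2.23180514e+00 -2.20917782e+00 -1.01166573e-03]
top 839 (array([  7.1, -31.5]), array([132.4,  50. ]), 1.78) z [0.041 0.046 0.049]
top 987 (array([17.7, 90. ]), array([145.8,  52.7]), 0.39) z [0.037 0.042 0.045]
top 933 (array([ 18.1, -92.7]), array([ 50.7, 144.7]), 89.62) z [0.038 0.042 0.046]
top 334 (array([40.3, 26.8]), array([48.9, 48.2]), 89.29) z [0.038 0.053 0.058]
(array([562.2, 193.7]), array([256.7, 223.6]), 85.67)
handle (array([ 566.2, -197.7]), array([113.5,  14.8]), 88.93)
92 (array([ 502.5, -439.3]), array([58.9, 47.8]), 88.42)
(array([566.3, 192.3]), array([262.1, 226.2]), 86.12)
```

send_rows:
  plan: [0, 0, -0.12, 0, 0, 0, 0, 0, 0, -0.12, 0, 0, 0, 0, 0, 0, -0.12, 0, 0, 0, 0, 0, 0, -0.12, 0, 0, 0, 0, 0, 0, -0.14, 0, 0, 0, 0, 0, 0, -0.155, 0, 0, 0, 0, 0, 0, -0.155, 0, 0, 0, 0, 0, 0, -0.155, 0, 0, 0, 1, 0, 0, -0.155, 0, 0, 0, 1, 0, 0, -0.155, 0, 0, 0, 1, 0, 0, -0.155, 0, 0, 0, 1, 0, 0, -0.155, 0, 0, 0, 1, 0, 0, -0.155, 0, 0, 0, 1, 0, 0, -0.155, 0, 0, 0, 1, 0, 0, -0.155, 0, 0, 0, 1, 0, 0, -0.155, 0, 0, 0, 1, 0, 0, -0.02, 0, 0, 0, 1, 0, 0, -0.02, 0, 0, 0, 1, 0, 0, -0.02, 0, 0, 0, 1, 0, 0, -0.02, 0, 0, 0, 1]
  squeeze: 50

```text
time_s: 20.47
tool_pos: [0.4979, -0.4424, 0.162]
eef_rot: [2.227, 2.201, 0.001]
contact_force: [0.8, -1.0, 0.4]
width: 0.0472
grip_force: 52.4
```

send_rows:
  plan: [0.027, 0.665, 0, 0, 0, -0.058, 1, 0.027, 0.665, 0, 0, 0, -0.058, 1, 0.027, 0.665, 0, 0, 0, -0.058, 1, 0.027, 0.665, 0, 0, 0, -0.058, 1, 0.027, 0.665, 0, 0, 0, -0.058, 1, 0.027, 0.665, 0, 0, 0, -0.058, 1, 0.027, 0.665, 0, 0, 0, -0.058, 1, 0.027, 0.665, 0, 0, 0, -0.058, 1, 0.027, 0.665, 0, 0, 0, -0.058, 1, 0.027, 0.665, 0, 0, 0, -0.058, 1, 0.027, 0.665, 0, 0, 0, -0.058, 1, 0.027, 0.665, 0, 0, 0, -0.058, 1, 0.027, 0.665, 0, 0, 0, -0.058, 1, 0.027, 0.665, 0, 0, 0, -0.058, 1, 0.027, 0.665, 0, 0, 0, -0.058, 1, 0.027, 0.665, 0, 0, 0, -0.058, 1, 0.027, 0.665, 0, 0, 0, -0.058, 1, 0.027, 0.665, 0, 0, 0, -0.058, 1, 0.027, 0.665, 0, 0, 0, -0.058, 1, 0.027, 0.665, 0, 0, 0, -0.058, 1]

```text
time_s: 22.13
tool_pos: [0.5226, 0.223, 0.1534]
eef_rot: [2.299, 2.14, -0.001]
contact_force: [0.1, -0.6, -0.6]
width: 0.0474
grip_force: 52.3
```

Run:
```python
from h import *
s=state(); print(s["tool_pos"],s["eef_rot"],s["width"],s["grip_force"], tobox(s["tool_pos"][None])); c=camera("scene")
cv2.imwrite("pics/s2.png",cv2.resize(c["img"][120:320,210:490],None,fx=2.5,fy=2.5,interpolation=cv2.INTER_CUBIC))
```

```text
[0.52258358 0.22298131 0.15338287] [ 2.29917925e+00  2.13961936e+00 -7.77498762e-04] 0.047448373441533485 52.30778932571411 [[-0.04242083  0.02651619  0.15338287]]
```

View pics/s2.png

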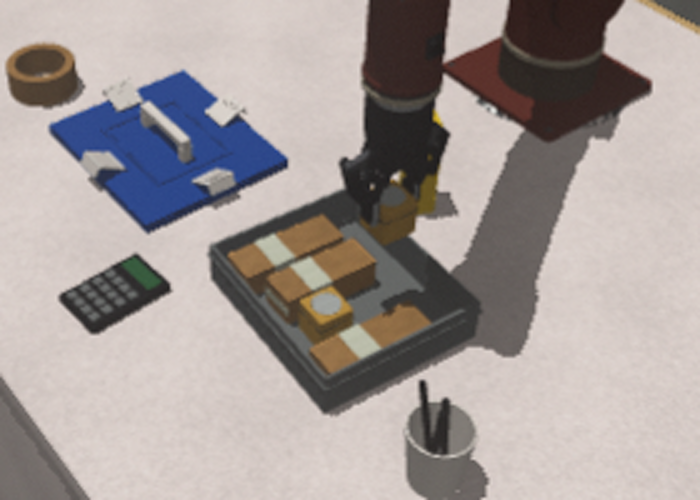

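Tin 2 is held at crop (392,213), above the near part of the free lane. Tin 1 stands at (326,310).

send_rows:
  plan: [0, 0.001, -0.04, 0, 0, 0, 1, 0, 0.001, -0.075, 0, 0, 0, 1, 0, 0.001, -0.095, 0, 0, 0, 1, 0, 0.001, -0.11, 0, 0, 0, 1, 0, 0.001, -0.12, 0, 0, 0, 1, 0, 0.001, -0.127, 0, 0, 0, 1, 0, 0.001, -0.13, 0, 0, 0, 1, 0, 0.001, -0.13, 0, 0, 0, 1]

```text
time_s: 22.85
tool_pos: [0.5228, 0.2249, 0.0246]
eef_rot: [2.298, 2.14, 0.0]
contact_force: [-1.9, -1.1, 2.1]
width: 0.048
grip_force: 53.0
```

send_rows:
  plan: [0, 0, 0, 0, 0, 0, 0.25, 0, 0, 0, 0, 0, 0, 0.25, 0, 0, 0, 0, 0, 0, 0.25, 0, 0, 0, 0, 0, 0, 0.25, 0, 0, 0, 0, 0, 0, 0.25, 0, 0, 0.03, 0, 0, 0, 0.25, 0, 0, 0.06, 0, 0, 0, 0.25, 0, 0, 0.15, 0, 0, 0, 0.25, 0, 0, 0.15, 0, 0, 0, 0.25, 0, 0, 0.15, 0, 0, 0, 0.25, 0, 0, 0.15, 0, 0, 0, 0.25]

```text
time_s: 23.77
tool_pos: [0.5241, 0.2266, 0.1771]
eef_rot: [2.296, 2.14, 0.009]
contact_force: [0.8, 0.1, -1.1]
width: 0.064
grip_force: 0.0
```

send_rows:
  plan: [0.044, -0.42, 0, 0, 0, 0.058, 0, 0.044, -0.42, 0, 0, 0, 0.058, 0, 0.044, -0.42, 0, 0, 0, 0.058, 0, 0.044, -0.42, 0, 0, 0, 0.058, 0, 0.044, -0.42, 0, 0, 0, 0.058, 0, 0.044, -0.42, 0, 0, 0, 0.058, 0, 0.044, -0.42, 0, 0, 0, 0.058, 0, 0.044, -0.42, 0, 0, 0, 0.058, 0, 0.044, -0.42, 0, 0, 0, 0.058, 0, 0.044, -0.42, 0, 0, 0, 0.058, 0, 0.044, -0.42, 0, 0, 0, 0.058, 0, 0.044, -0.42, 0, 0, 0, 0.058, 0, 0.044, -0.42, 0, 0, 0, 0.058, 0, 0.044, -0.42, 0, 0, 0, 0.058, 0, 0.044, -0.42, 0, 0, 0, 0.058, 0]

```text
time_s: 25.02
tool_pos: [0.5663, -0.1927, 0.173]
eef_rot: [-2.232, -2.21, -0.0]
contact_force: [0.9, 0.9, -0.1]
width: 0.0852
grip_force: 0.0
```

Run:
```python
from h import *
s=state(); print(s["tool_pos"],s["eef_rot"]); inbox("top")
for n in ("top","scene"):
    c=camera(n); P,I,_=world(c)
    h=sel(P,(.45,-.32,.045),(.68,-.08,.056)); print("handle",len(h),rect(h),h.mean(0))
    L=(I[:,0]>80)&(I[:,2]<60)&(P[:,1]<0)&(P[:,1]>-.4)&(P[:,0]>.4)&(P[:,0]<.72); print("  bluelid",rect(P[L]))
```

```text
[ 0.5663278  -0.19269362  0.17303766] [-2.23158812e+00 -2.21035160e+00 -1.66935949e-04]
top 330 (array([-44.3,  26.2]), array([47.4, 49.8]), 2.03) z [0.04  0.054 0.057]
top 837 (array([  7. , -31.4]), array([132.5,  49.7]), 1.66) z [0.041 0.046 0.049]
top 982 (array([17.8, 90.1]), array([146. ,  52.2]), 0.36) z [0.036 0.042 0.046]
top 933 (array([ 18. , -92.8]), array([ 50.8, 144.7]), 89.55) z [0.038 0.042 0.045]
top 331 (array([40. , 26.5]), array([49. , 47.9]), 89.65) z [0.038 0.054 0.057]
handle 136 (array([ 566.7, -177.4]), array([72.3, 14.8]), 88.96) [ 0.56655343 -0.17437832  0.05198284]
  bluelid (array([ 566.2, -156.8]), array([235.1, 186.6]), 0.27)
handle 101 (array([ 573. , -193.7]), array([113.5,  17.4]), 89.94) [ 0.57403295 -0.19113467  0.05157896]
  bluelid (array([ 573.1, -197.4]), array([275. , 239.9]), 89.54)
```

send_rows:
  plan: [0, -0.005, -0.1, 0, 0, 0, 0, 0, -0.005, -0.1, 0, 0, 0, 0, 0, -0.005, -0.1, 0, 0, 0, 0, 0, -0.005, -0.1, 0, 0, 0, 0, 0, -0.005, -0.125, 0, 0, 0, 0, 0, -0.005, -0.146, 0, 0, 0, 0, 0, -0.005, -0.146, 0, 0, 0, 0, 0, -0.005, -0.146, 0, 0, 0, 1, 0, -0.005, -0.146, 0, 0, 0, 1, 0, -0.005, -0.146, 0, 0, 0, 1, 0, -0.005, -0.146, 0, 0, 0, 1, 0, -0.005, -0.146, 0, 0, 0, 1, 0, -0.005, -0.146, 0, 0, 0, 1, 0, -0.005, -0.146, 0, 0, 0, 1, 0, -0.005, -0.146, 0, 0, 0, 1, 0, -0.005, -0.146, 0, 0, 0, 1, 0, -0.005, -0.146, 0, 0, 0, 1, 0, -0.005, -0.146, 0, 0, 0, 1, 0, -0.005, -0.146, 0, 0, 0, 1]
  squeeze: 80

```text
time_s: 26.75
tool_pos: [0.5671, -0.1998, 0.0286]
eef_rot: [2.234, 2.207, 0.001]
contact_force: [-0.1, -0.1, 7.4]
width: 0.0143
grip_force: 79.2
```

Run:
```python
from h import *
s=state(); print(s["tool_pos"],s["eef_rot"],s["width"])
for n in ("top","scene"):
    c=camera(n); P,I,_=world(c)
    L=(I[:,0]>80)&(I[:,2]<60)&(P[:,1]<0)&(P[:,1]>-.4)&(P[:,0]>.4)&(P[:,0]<.72); print("  bluelid",rect(P[L]))
```

```text
[ 0.56714839 -0.19977266  0.02856773] [2.23353569e+00 2.20667779e+00 1.27152807e-03] 0.014271582075667338
  bluelid (array([ 566.1, -147.7]), array([167.6, 229.8]), 88.82)
  bluelid (array([ 570.4, -194.4]), array([282.7, 238.8]), 89.19)
```

send_rows:
  plan: [0, 0, 0.01, 0, 0, 0, 1, 0, 0, 0.03, 0, 0, 0, 1, 0, 0, 0.05, 0, 0, 0, 1, 0, 0, 0.07, 0, 0, 0, 1, 0, 0, 0.09, 0, 0, 0, 1, 0, 0, 0.1, 0, 0, 0, 1, 0, 0, 0.1, 0, 0, 0, 1, 0, 0, 0.1, 0, 0, 0, 1]

```text
time_s: 27.52
tool_pos: [0.566, -0.1996, 0.1272]
eef_rot: [2.235, 2.208, -0.0]
contact_force: [0.4, 0.3, -2.9]
width: 0.0144
grip_force: 78.4
```

send_rows:
  plan: [0, 0.02, 0, 0, 0, -0.01, 1, -0.001, 0.05, 0, 0, 0, -0.02, 1, -0.001, 0.08, 0, 0, 0, -0.03, 1, -0.001, 0.11, 0, 0, 0, -0.04, 1, -0.002, 0.14, 0, 0, 0, -0.05, 1, -0.002, 0.17, 0, 0, 0, -0.0595, 1, -0.002, 0.2, 0, 0, 0, -0.0595, 1, -0.002, 0.23, 0, 0, 0, -0.0595, 1, -0.003, 0.26, 0, 0, 0, -0.0595, 1, -0.003, 0.29, 0, 0, 0, -0.0595, 1, -0.004, 0.32, 0, 0, 0, -0.0595, 1, -0.004, 0.35, 0, 0, 0, -0.0595, 1, -0.004, 0.37, 0, 0, 0, -0.0595, 1, -0.004, 0.385, 0, 0, 0, -0.0595, 1, -0.004, 0.392, 0, 0, 0, -0.0595, 1, -0.004, 0.392, 0, 0, 0, -0.0595, 1, -0.004, 0.392, 0, 0, 0, -0.0595, 1, -0.004, 0.392, 0, 0, 0, -0.0595, 1]

```text
time_s: 29.02
tool_pos: [0.5623, 0.1906, 0.1266]
eef_rot: [2.301, 2.138, -0.002]
contact_force: [-0.4, -0.3, -2.9]
width: 0.0148
grip_force: 78.3
```

Run:
```python
from h import *
s=state(); print(s["tool_pos"],s["eef_rot"],s["width"],s["grip_force"])
for n in ("top","scene"):
    c=camera(n); P,I,_=world(c)
    L=(I[:,0]>80)&(I[:,2]<60)&(P[:,1]>0)&(P[:,1]<.4)&(P[:,0]>.4)&(P[:,0]<.72)&(P[:,2]>.05); q=P[L]; print(n,len(q),"bluelid",rect(q)); A=np.c_[q[:,:2],np.ones(len(q))]; print(np.linalg.lstsq(A,q[:,2],rcond=None)[0], np.percentile(q[:,2],[2,50,98]))
cv2.imwrite("pics/s3.png",cv2.resize(c["img"][120:320,210:490],None,fx=2.5,fy=2.5,interpolation=cv2.INTER_CUBIC))
```

```text
[0.56229906 0.19062891 0.12660792] [ 2.3012645   2.13846343 -0.00232451] 0.014755657837080983 78.34360241889954
top 1254 bluelid (array([558.6, 140.3]), array([162.7, 232.9]), 86.04)
[-0.00327566 -0.00121161  0.1157095 ] [0.10953867 0.11360672 0.1179793 ]
scene 2636 bluelid (array([566., 193.]), array([274.5, 239.6]), 86.28)
[-0.00603591 -0.00215673  0.11935205] [0.11017453 0.11478129 0.11956007]
```

View pics/s3.png

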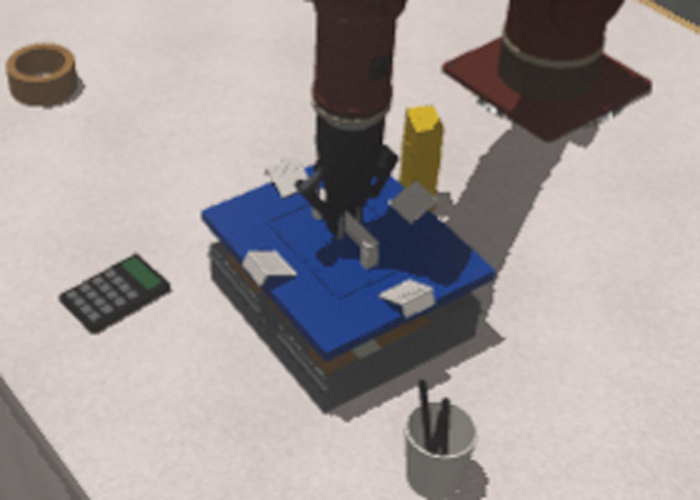

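The lid is held level over the box, around crop (348,240), and its yaw matches the box.

send_rows:
  plan: [0, 0, -0.015, 0, 0, 0, 1, 0, 0, -0.025, 0, 0, 0, 1, 0, 0, -0.03, 0, 0, 0, 1, 0, 0, -0.035, 0, 0, 0, 1, 0, 0, -0.039, 0, 0, 0, 1, 0, 0, -0.043, 0, 0, 0, 1, 0, 0, -0.046, 0, 0, 0, 1, 0, 0, -0.049, 0, 0, 0, 1, 0, 0, -0.051, 0, 0, 0, 1, 0, 0, -0.052, 0, 0, 0, 1, 0, 0, -0.052, 0, 0, 0, 1, 0, 0, -0.052, 0, 0, 0, 1]

```text
time_s: 30.12
tool_pos: [0.5623, 0.1925, 0.0766]
eef_rot: [2.299, 2.14, -0.0]
contact_force: [-5.7, -3.1, 8.9]
width: 0.0146
grip_force: 80.0
```

```bash
cat > lid.py <<'E'
from h import *
s=state(); print(s["tool_pos"],s["eef_rot"],s["width"],s["contact_force"])
for n in ("top","scene"):
    c=camera(n); P,I,_=world(c)
    L=(I[:,0]>80)&(I[:,2]<60)&(P[:,1]>0)&(P[:,1]<.4)&(P[:,0]>.4)&(P[:,0]<.72)&(P[:,2]>.045); q=P[L]; print(n,len(q),"bluelid",rect(q)); A=np.c_[q[:,:2]-BC,np.ones(len(q))]; print(np.linalg.lstsq(A,q[:,2],rcond=None)[0], np.percentile(q[:,2],[2,50,98]))
    h=sel(P,(.45,.1,.094),(.68,.29,.106)); print(" handle",rect(h))
    q=tobox(P)
    for nm,x,y in (("near",-.116,0),("far",.116,0),("left",0,.133),("right",0,-.133)):
        t=q[(abs(q[:,0]-x)<.006)&(abs(q[:,1]-y)<.006)&(q[:,2]>.04)]; print("  ",nm,len(t),np.round(np.median(t[:,2]),4) if len(t) else None)
E
python3 lid.py
```

```text
[0.56227265 0.19252179 0.07656821] [ 2.29891141e+00  2.14012528e+00 -9.28287555e-05] 0.014584329888128238 [-5.73878731 -3.06616815  8.88945565]
top 832 bluelid (array([597.2,  97.2]), array([287.3, 143.5]), 32.1)
[ 0.00043698 -0.00338304  0.06327461] [0.058878   0.06367014 0.06791583]
 handle (array([556.8, 148.7]), array([14.1, 20.9]), 0.08)
   near 0 None
   far 18 0.0865
   left 0 None
   right 17 0.0846
scene 2553 bluelid (array([566.3, 195.9]), array([277.4, 238.9]), 87.31)
[ 6.40596233e-05 -8.57483304e-04  6.53643318e-02] [0.06027352 0.06483547 0.06972784]
 handle (array([566.6, 197.7]), array([ 41.2, 103.7]), 13.48)
   near 13 0.0829
   far 16 0.0849
   left 20 0.0854
   right 12 0.0856
```

send_rows:
  plan: [0, 0, 0, 0, 0, 0, 0.4, 0, 0, 0, 0, 0, 0, 0.4, 0, 0, 0, 0, 0, 0, 0.4, 0, 0, 0, 0, 0, 0, 0.4, 0, 0, 0, 0, 0, 0, 0.4, 0, 0, 0.02, 0, 0, 0, 0.4, 0, 0, 0.05, 0, 0, 0, 0.4, 0, 0, 0.08, 0, 0, 0, 0.4, 0, 0, 0.12, 0, 0, 0, 0.4, -0.13, 0.01, 0.12, 0, 0, 0, 1, -0.13, 0.01, 0.12, 0, 0, 0, 1, -0.13, 0.01, 0.12, 0, 0, 0, 1, -0.13, 0.01, 0.12, 0, 0, 0, 1, -0.13, 0.01, 0.12, 0, 0, 0, 1, -0.13, 0.01, 0.12, 0, 0, 0, 1, -0.13, 0.01, 0.12, 0, 0, 0, 1]

```text
time_s: 31.55
tool_pos: [0.4334, 0.2022, 0.1955]
eef_rot: [2.3, 2.139, 0.001]
contact_force: [-0.3, -0.1, -0.9]
width: -0.0
grip_force: 0.0
```

```bash
python3 lid.py
```

```text
[0.43341181 0.2022133  0.19549905] [2.30046164e+00 2.13943440e+00 1.15885768e-03] -2.7795124932769388e-05 [-0.26912116 -0.09546505 -0.91114592]
top 1023 bluelid (array([561.2, 182.1]), array([242.9, 232.6]), 86.27)
[-9.43067872e-05 -3.25987010e-04  6.36983174e-02] [0.05933708 0.06380916 0.06815774]
 handle (array([560.4, 193. ]), array([110.6,  15.9]), 86.11)
   near 89 0.6016
   far 19 0.0871
   left 17 0.0855
   right 17 0.0844
scene 3882 bluelid (array([565.8, 195.1]), array([273.3, 238.5]), 86.33)
[0.00049908 0.0006777  0.06477154] [0.06021089 0.06478701 0.06935709]
 handle (array([566.1, 195.2]), array([111. ,  16.7]), 86.4)
   near 65 0.2253
   far 12 0.0857
   left 17 0.0859
   right 12 0.0854
```

send_rows:
  plan: [0.016, 0.0005, 0, 0, 0, 0, 1, 0.016, 0.0005, -0.04, 0, 0, 0, 1, 0.016, 0.0005, -0.08, 0, 0, 0, 1, 0.016, 0.0005, -0.1, 0, 0, 0, 1, 0.016, 0.0005, -0.106, 0, 0, 0, 1, 0.016, 0.0005, -0.11, 0, 0, 0, 1, 0.016, 0.0005, -0.114, 0, 0, 0, 1, 0.016, 0.0005, -0.118, 0, 0, 0, 1, 0.016, 0.0005, -0.121, 0, 0, 0, 1, 0.016, 0.0005, -0.124, 0, 0, 0, 1, 0.016, 0.0005, -0.126, 0, 0, 0, 1, 0.016, 0.0005, -0.1275, 0, 0, 0, 1, 0.016, 0.0005, -0.1275, 0, 0, 0, 1, 0.016, 0.0005, -0.1275, 0, 0, 0, 1]

```text
time_s: 32.82
tool_pos: [0.4486, 0.2037, 0.0688]
eef_rot: [2.299, 2.141, 0.002]
contact_force: [-4.0, 1.0, 12.2]
width: 0.0002
grip_force: 5.8
```

send_rows:
  plan: [0, 0, 0.03, 0, 0, 0, 1, 0, 0, 0.06, 0, 0, 0, 1, 0.1225, 0.1215, 0.06, 0, 0, 0, 1, 0.1225, 0.1215, 0.06, 0, 0, 0, 1, 0.1225, 0.1215, 0.06, 0, 0, 0, 1, 0.1225, 0.1215, 0.06, 0, 0, 0, 1, 0.1225, 0.1215, 0.06, 0, 0, 0, 1, 0.1225, 0.1215, 0.06, 0, 0, 0, 1, 0.1225, 0.1215, 0.03, 0, 0, 0, 1, 0.1225, 0.1215, 0.022, 0, 0, 0, 1, 0.1225, 0.1215, 0.018, 0, 0, 0, 1, 0.1225, 0.1215, 0.014, 0, 0, 0, 1, 0.1225, 0.1215, 0.01, 0, 0, 0, 1, 0.1225, 0.1215, 0.007, 0, 0, 0, 1, 0.1225, 0.1215, 0.004, 0, 0, 0, 1, 0.1225, 0.1215, 0.002, 0, 0, 0, 1, 0.1225, 0.1215, 0, 0, 0, 0, 1, 0.1225, 0.1215, 0, 0, 0, 0, 1, 0.1225, 0.1215, 0, 0, 0, 0, 1]

```text
time_s: 34.4
tool_pos: [0.5712, 0.3251, 0.069]
eef_rot: [2.299, 2.141, 0.003]
contact_force: [-2.1, 2.4, 9.2]
width: -0.0001
grip_force: 4.8
```

send_rows:
  plan: [0, 0, 0.03, 0, 0, 0, 1, 0, 0, 0.06, 0, 0, 0, 1, 0.103, -0.138, 0.06, 0, 0, 0, 1, 0.103, -0.138, 0.06, 0, 0, 0, 1, 0.103, -0.138, 0.06, 0, 0, 0, 1, 0.103, -0.138, 0.06, 0, 0, 0, 1, 0.103, -0.138, 0.06, 0, 0, 0, 1, 0.103, -0.138, 0.06, 0, 0, 0, 1, 0.103, -0.138, 0.03, 0, 0, 0, 1, 0.103, -0.138, 0.022, 0, 0, 0, 1, 0.103, -0.138, 0.018, 0, 0, 0, 1, 0.103, -0.138, 0.014, 0, 0, 0, 1, 0.103, -0.138, 0.01, 0, 0, 0, 1, 0.103, -0.138, 0.007, 0, 0, 0, 1, 0.103, -0.138, 0.004, 0, 0, 0, 1, 0.103, -0.138, 0.002, 0, 0, 0, 1, 0.103, -0.138, 0, 0, 0, 0, 1, 0.103, -0.138, 0, 0, 0, 0, 1, 0.103, -0.138, 0, 0, 0, 0, 1]

```text
time_s: 35.98
tool_pos: [0.6746, 0.1869, 0.069]
eef_rot: [2.299, 2.14, 0.003]
contact_force: [1.8, -2.0, 8.6]
width: -0.0
grip_force: 4.2
```

send_rows:
  plan: [0, 0, 0.03, 0, 0, 0, 1, 0, 0, 0.06, 0, 0, 0, 1, -0.122, -0.1215, 0.06, 0, 0, 0, 1, -0.122, -0.1215, 0.06, 0, 0, 0, 1, -0.122, -0.1215, 0.06, 0, 0, 0, 1, -0.122, -0.1215, 0.06, 0, 0, 0, 1, -0.122, -0.1215, 0.06, 0, 0, 0, 1, -0.122, -0.1215, 0.06, 0, 0, 0, 1, -0.122, -0.1215, 0.03, 0, 0, 0, 1, -0.122, -0.1215, 0.022, 0, 0, 0, 1, -0.122, -0.1215, 0.018, 0, 0, 0, 1, -0.122, -0.1215, 0.014, 0, 0, 0, 1, -0.122, -0.1215, 0.01, 0, 0, 0, 1, -0.122, -0.1215, 0.007, 0, 0, 0, 1, -0.122, -0.1215, 0.004, 0, 0, 0, 1, -0.122, -0.1215, 0.002, 0, 0, 0, 1, -0.122, -0.1215, 0, 0, 0, 0, 1, -0.122, -0.1215, 0, 0, 0, 0, 1, -0.122, -0.1215, 0, 0, 0, 0, 1]

```text
time_s: 37.57
tool_pos: [0.5523, 0.0646, 0.0688]
eef_rot: [2.299, 2.139, 0.0]
contact_force: [-3.0, -3.8, 12.7]
width: 0.0001
grip_force: 6.2
```

send_rows:
  plan: [0, 0, 0.03, 0, 0, 0, 1, 0, 0, 0.06, 0, 0, 0, 1, 0, 0, 0.15, 0, 0, 0, 1, 0, 0, 0.15, 0, 0, 0, 1, 0, 0, 0.15, 0, 0, 0, 1, -0.1, -0.25, 0.15, 0, 0, 0, 1, -0.1, -0.25, 0.15, 0, 0, 0, 1, -0.1, -0.25, 0.15, 0, 0, 0, 1, -0.1, -0.25, 0.15, 0, 0, 0, 1, -0.1, -0.25, 0.15, 0, 0, 0, 1, -0.1, -0.25, 0.15, 0, 0, 0, 1, -0.1, -0.25, 0.15, 0, 0, 0, 1, -0.1, -0.25, 0.15, 0, 0, 0, 1, -0.1, -0.25, 0.15, 0, 0, 0, 1]

```text
time_s: 38.73
tool_pos: [0.4514, -0.1856, 0.2175]
eef_rot: [-2.302, -2.138, -0.001]
contact_force: [0.0, 0.5, -0.7]
width: -0.0001
grip_force: 0.0
```

```bash
python3 lid.py
python3 - <<'E'
from h import *
c=camera("scene"); cv2.imwrite("pics/s4.png",cv2.resize(c["img"][120:320,210:490],None,fx=2.5,fy=2.5,interpolation=cv2.INTER_CUBIC))
E
```

```text
[ 0.45144779 -0.18559228  0.2174924 ] [-2.30179918e+00 -2.13762398e+00 -6.45797310e-04] -0.00010603095554268988 [ 0.00655413  0.48783906 -0.68566476]
top 5004 bluelid (array([562.2, 193.8]), array([267.4, 233.6]), 86.15)
[-0.00091773  0.00015927  0.06375669] [0.05935716 0.06377297 0.06832373]
 handle (array([560.3, 193.4]), array([110.8,  16. ]), 86.06)
   near 22 0.0688
   far 19 0.0687
   left 22 0.0696
   right 20 0.0687
scene 3954 bluelid (array([562.3, 195.6]), array([271.7, 246.4]), 85.69)
[0.00040595 0.00087213 0.06469102] [0.06008358 0.06469062 0.0693635 ]
 handle (array([566.1, 196.2]), array([112. ,  17.7]), 86.22)
   near 7 0.0675
   far 12 0.0686
   left 13 0.0696
   right 9 0.0703
```

View pics/s4.png

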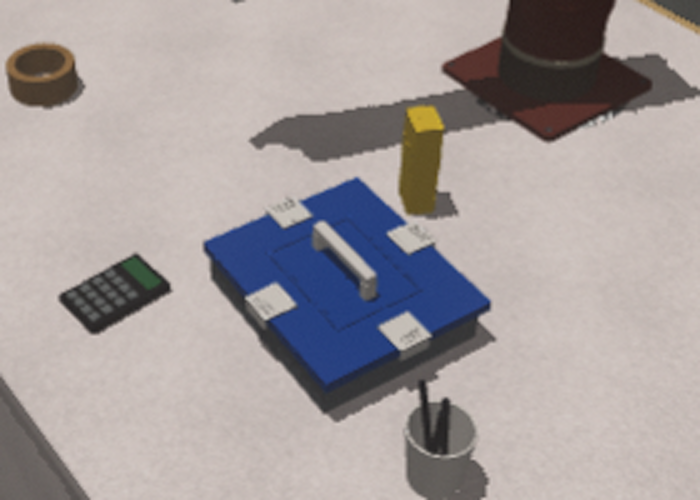

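The lid is seated squarely and level. All four tabs, at crop (288,210), (412,237), (270,300) and (405,332), lie flat at about 69 mm, which is the expected height. The pressing force showed each one against its stop.

```bash
python3 -c "
from bench import close_job; print(close_job())"
```

```text
the job is handed in; nothing more can be done
None
```

The job is done and handed in at about 39 s on the robot's clock: all three cartons lie flat in the box, both tins are on its floor beside them, and the lid is fully down with its four tabs pressed flat; no verdict came back.

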